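# Hold a toolbox lid at its over-centre balance point for marking the stay

## Task

This new steel toolbox needs its lid stay marked. Take the chipping hammer off the closed lid and lay it flat on the bench without dropping it; then lift the lid by its bar handle, without letting it drop either way, up to the balance point where its weight stands straight over the hinge and it wants to fall neither shut nor back. Finish there, still gripping the handle and holding the lid still at that point; leave the other loose things where they are.

Things in the scene. Friction and masses are not known exactly. Their poses are not given: they have to be found in the camera images.
- toolbox: Bare sheet-steel toolbox, 200 mm deep (x), 300 mm long (y), strapped to a steel fixture plate 270 x 430 x 10 mm by low clamps at both ends; fixed. Origin: centre of the plate's underside, on the bench. Its -x side is the front (hasp, roughly towards the robot), +x the rear with the hinges, z up. Box rim 110 mm, closed lid's flat top 155 mm above the bench.
- lid (a joint): Lid angle, rad: 0 shut, grows as the front edge rises, stop at 1.9. Lid: inverted steel tray 45 mm deep, 200 x 300 mm, 0.6 to 0.95 kg. The hinge is free: the lid falls shut below its balance point and falls back beyond it. As the lid is deep, it balances before it stands upright, at 1.23 rad (70 degrees), where point lid_cg is straight above the hinge line.
- lid_hinge (a point): Middle of the hinge line, which runs along the toolbox's y axis at the rear rim: 106 mm behind (+x) the toolbox origin, 110 mm above the bench.
- lid_cg (a point): Centre of gravity of the lid with its handle; it turns with the lid. Lid shut: 113 mm in front (-x) of the hinge line and 40 mm above it.
- lid_handle (a point): Bar handle on the lid's top: round steel bar 12 mm thick, 110 mm long along the toolbox's y, on a post at each end, its axis 40 mm off the lid's top. This point: middle of the bar; it turns with the lid. Lid shut: 165 mm in front (-x) of the hinge line and 85 mm above it. Gripped across, it can turn between fingers that keep pointing down all the way.
- hammer: Chipping hammer lying flat on the closed lid behind the bar handle, 0.3 to 0.4 kg. Round wooden handle 24 mm thick along its x, -170 to +65 mm; steel head across it at x = 75 mm, 59 mm to +y (chisel) and 61 mm to -y (point), 24 mm high. Origin: on its underside below the handle's axis, z up. At the start its handle runs roughly along the toolbox's y, head to -y.
- hammer_grip (a point): Point on the axis of the hammer's handle, 25 mm from the origin towards the head and 12 mm above its underside: a good place to grip across the handle, about 15 mm from the centre of gravity.
- wire_brush: Bystander: wire brush with a wooden back, 190 x 28 x 34 mm, lying on the bench; origin under its middle.
- magnet_square: Bystander: grey triangular welding magnet, about 100 x 100 x 16 mm, lying on the bench; origin under its middle.
- angle_offcut: Bystander: offcut of steel angle, 90 mm long, 40 x 40 mm, lying on the bench left of the toolbox; origin under its middle.

How it is judged (in metres and radians):
On the way, in this order (a step that is already met when the one before it is completed fails the run):
1. the hammer lies flat on the bench, let go and at rest, with the lid still shut (height (world z) of hammer below 0.02 m and angle between hammer's own z axis and vertical below 0.2 rad and linear speed of hammer below 0.05 m/s and not (contact force between the fingers and hammer above 0.05 N) and value of joint lid below 0.1 rad), for 0.2 s.
2. the lid is gripped by its bar handle and still at its balance point (value of joint lid between 1.163 and 1.303 rad and velocity of joint lid between -0.1 and 0.1 rad/s and contact force between the fingers and lid_c5 above 2 N), for 0.3 s.
At the end, for the whole second after the job is handed in: The lid stands at its balance point, 1.233 +/- 0.07 rad (4 degrees) open, turning slower than 0.1 rad/s, with the fingers gripping the bar handle (over 2 N); the hammer lies flat on the bench, untouched and at rest (all of step 2 and height (world z) of hammer below 0.02 m and angle between hammer's own z axis and vertical below 0.2 rad and linear speed of hammer below 0.05 m/s and not (contact force between the fingers and hammer above 0.05 N)); the arm keeps its last pose, push and grip.
It fails at once if the hammer is dropped (moves faster than 0.7 m/s while not held) (linear speed of hammer above 0.7 m/s and not (contact force between the fingers and hammer above 0.05 N)).
It fails at once if the lid drops or is flung (turns faster than 2.5 rad/s) (velocity of joint lid above 2.5 rad/s or velocity of joint lid below -2.5 rad/s).
It fails at once if the lid goes right over (beyond 1.7 rad) (value of joint lid above 1.7 rad).
It fails at once if a bystander is moved more than 30 mm (distance of any of wire_brush, magnet_square, angle_offcut from where it was at the start of the episode above 0.03 m).
It also fails if it takes over 61 s, if anything falls off the work surface, if the arm or the gripper's body presses on something with over 40 N, if the wrist force passes 120 N, or if a joint passes its speed limit or range.

## Robot

A 6-joint arm with a two-finger parallel gripper is mounted at the origin on the work surface. World frame = base frame: x ahead of the robot, y to its left, z up, the work surface at z = 0. Lengths are in mm, angles in rad, forces in N, time in s.
With the tool pointing down it reaches from about 350 to 875 mm from the base axis. Payload 4.2 kg.
Tool frame: the origin (TCP) lies where the fingers leave the gripper's body, on its centre line; the fingertips stand ahead of it and the grasp point (between the pads) lies 54 mm ahead of it (arm.nose_length is the z of the fingertips in the tool frame, in mm); z points along the fingers, x is the direction in which the jaws open and shut, and the axes are right-handed (so a half turn about z gives the same grasp; the last joint's range is limited). The gripper opens to 85 mm and grips with 20 to 120 N. Pads are 22 mm wide; open, the fingers measure 114 mm over their backs; the gripper's body (76 mm by 85 mm) begins 54 mm behind the grasp point. The pads swing forward as they close: fully open they stand 13 mm farther back than shut.
Start: joints at [-1.011, 0.385, 0.008, 0, -1.194, -0.259], TCP at [185.194, -596.911, 303.912] pointing down, gripper open.
Joint ranges: [-3.14, 3.14], [-1.21, 2.06], [-1.07, 1.41], [-3.16, 2.05], [-2.99, -0.16], [-3.1, 3.1]. Speed limits (rad/s): [2.79, 2.79, 3.14, 3.14, 3.14, 3.14].

## Interface

Orientations are given as a unit quaternion [x, y, z, w].
In Python, from bench import arm, imaging, job_done gives the robot as it stands.
- The arm moves only by the shell command python3 -m crank 'ROWS' [OPENING]. ROWS is a JSON object of lists of equal length, an entry for each row: "delta_pos": the shift along the tool's x, y, z in m, a list of three; "twist": the turn about the tool's z in rad. In form: {"delta_pos": [[tx, ty, tz], ...], "twist": [twist, ...]}. A call has 1 to 8 rows; each row shifts and turns the commanded pose from where the row before left it, along the tool's axes as they then stand; what a row does not reach is not made up. A row lasts 1/12 s, in which the tool goes at most 41.7 mm and 7.16 degrees, less where a joint would pass 70% of its speed; a pose out of reach is approached as far as the arm can. A call is refused whole if a number of a shift passes 0.0417 or a number of a turn 0.125, either way. A call with a gripper value outside its range is refused whole. OPENING is the opening, from 0 (shut) to 1 (fully open), set as the call begins (- or left out, the last holds). The fingers move at their own pace and stop on an object; the grip force is fixed at half the most. Time passes only in rows, so rows that do not move let the fingers close. It gives the time, the measured TCP pose, the force and the opening at its end, in the units of the state.
- arm.read_state(): the state, without advancing time (a new reading comes with each control period).
- imaging.get_image(name): name is "scene" or "top" or "wrist"; returns (picture, depth): 384x512x3 uint8, blue, green, red; 384x512 float32, mm along the optical axis (not along the pixel's ray), 0 where there is no reading.
- imaging.camera_model(name): a dict with "vfov" (degrees; the focal length in pixels is half the picture's height over the tangent of half this angle, whatever the lens; pixels are square), "cx", "cy" (the principal point, pixels), "T" (4x4, takes a point from camera to world coordinates); the wrist camera has in their place "hand_eye" (4x4, takes a point from camera to tool coordinates, whose origin is the TCP and whose axes are the tool frame's). Camera axes: x right, y up, looking along -z (the intrinsics and any distortion apply to the point x, -y, -z); pixel columns grow to the right and rows downward; lengths in mm; the calibration is good to about 2 mm. The wrist camera is an equidistant fisheye: a pixel r from the principal point sees the ray r / f radians off the axis. A picture is of the moment at which its call begins: read the wrist's pose just before it. camera_model takes no time and is no camera call.
- job_done(): hands the job in, once; it reports no verdict.
The state is a dict: "clock": time; "joints": joint angles; "joint_vel": joint speeds; "joint_efforts": joint torques, N m; "position": TCP position; "ee_rot": TCP orientation; "contact_force": force on the tool from outside, world axes, zero at the start; "wrist_torque": the same for the moment, N m; "gripper_width": finger opening in mm.
Only numpy, scipy, OpenCV 4.12 (cv2) and the standard library are available. Lean on these libraries where they do the work, as an engineer would, in place of code of your own. Each camera call takes 0.05 s, during which the arm holds its last target.

## Working session

There is one attempt and no reset: what is moved stays moved. The work goes in short steps, Python scripts to look and compute and a shell command to move; the robot and the scene stay as the last step left them, time stands still between calls to the robot, and variables do not carry over. Pictures are saved under pics/ and viewed, and the job is handed in when it is done.

```bash
ls; mkdir -p pics; python3 - <<'E'
from bench import arm, imaging
import cv2,json
print(arm.read_state()); print(arm.nose_length)
for n in ("scene","top"):
    p,d=imaging.get_image(n); cv2.imwrite(f"pics/{n}0.png",p)
    import numpy as np; np.save(f"{n}0.npy",d)
    print(imaging.camera_model(n))
print(imaging.camera_model("wrist"))
E
```

```text
pics
{'clock': 0.0, 'joints': array([-1.01141577e+00,  3.85584454e-01,  6.60102745e-03, -5.32537229e-04,
       -1.19399923e+00, -2.58577384e-01]), 'joint_vel': array([-0.00046359,  0.00064607, -0.00143681, -0.00057824, -0.00025095,
       -0.00084927]), 'joint_efforts': array([ 5.66845192e-04, -3.92288911e+01,  1.88399827e+01,  4.18625951e+00,
       -4.74318804e-03,  1.31006553e-05]), 'position': array([ 185.06664931, -596.51619769,  302.78988567]), 'ee_rot': array([ 5.93253477e-01,  8.05014941e-01,  6.31994891e-04, -9.25657294e-04]), 'contact_force': array([-0.33170291, -0.62260202, -0.33988612]), 'wrist_torque': array([-0.04248662, -0.07219056, -0.00061135]), 'gripper_width': 85.3763073723346}
72.6
{'vfov': 55.87258502092618, 'cx': 251.2993711775753, 'cy': 188.0147013912072, 'T': array([[ 4.02521770e-01, -4.86575661e-01,  7.75384002e-01,
         1.30466308e+03],
       [ 9.15307246e-01,  2.01215150e-01, -3.48891256e-01,
        -2.79160819e+02],
       [ 1.37429847e-02,  8.50150922e-01,  5.26359707e-01,
         6.49518030e+02],
       [ 0.00000000e+00,  0.00000000e+00,  0.00000
[... 195 characters left out ...]
3976e+02],
       [-9.99827935e-01,  1.10827340e-02, -1.48752769e-02,
         2.99567718e+01],
       [-1.26244341e-02,  1.81010221e-01,  9.83400185e-01,
         1.30218347e+03],
       [ 0.00000000e+00,  0.00000000e+00,  0.00000000e+00,
         1.00000000e+00]])}
{'vfov': 65.70646984690485, 'cx': 251.3154907552221, 'cy': 195.77025550361012, 'hand_eye': array([[ 9.99999265e-01, -6.00344722e-04,  1.05323744e-03,
        -3.06619181e-01],
       [-2.30985247e-04, -9.47214023e-01, -3.20601842e-01,
        -8.31786146e+01],
       [ 1.19011289e-03,  3.20601363e-01, -9.47213466e-01,
        -7.04318671e+01],
       [ 0.00000000e+00,  0.00000000e+00,  0.00000000e+00,
         1.00000000e+00]])}
```

View pics/scene0.png

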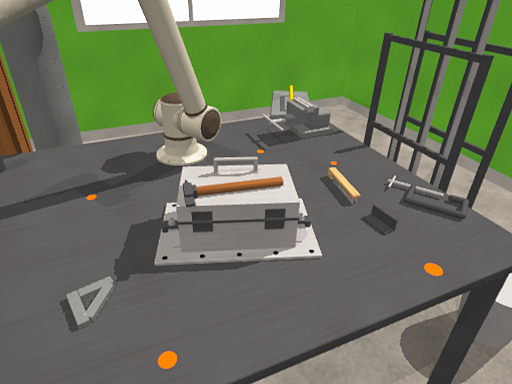

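View pics/top0.png

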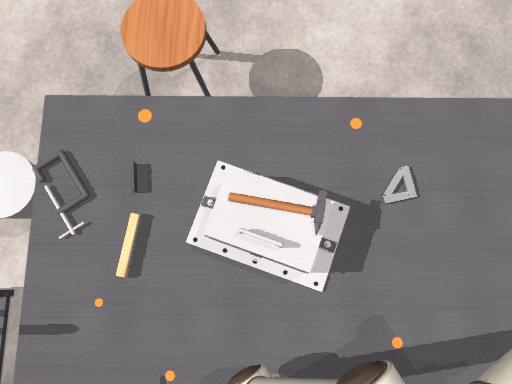

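The top view shows the toolbox at about (268,226), rotated roughly 17°. The hammer handle runs from (229,196) to (312,211) with its head at (320,213), and the bar handle is at about (262,236). The scene view agrees. Next I'll measure from the depth image.

```bash
cat > h.py <<'E'
import numpy as np, cv2
from bench import arm, imaging
from scipy.spatial.transform import Rotation as R
def cloud(n,d):
    m=imaging.camera_model(n); H,W=d.shape; f=H/2/np.tan(np.radians(m['vfov'])/2)
    v,u=np.mgrid[:H,:W]
    x=(u-m['cx'])/f*d; y=(v-m['cy'])/f*d
    P=np.stack([x,-y,-d,np.ones_like(d)],-1)@m['T'].T
    P=P[...,:3]; P[d==0]=np.nan; return P
E
python3 - <<'E'
from h import *
d=np.load('top0.npy'); P=cloud('top',d); p=cv2.imread('pics/top0.png').astype(int)
for u,v in [(229,196),(250,200),(270,204),(290,208),(312,211),(322,196),(317,232),(240,231),(281,244),(262,237),(223,210),(100,150),(221,163),(348,208),(323,290),(188,242)]:
    print(u,v,P[v,u].round(0))
z=P[...,2]
B,G,Rr=p[...,0],p[...,1],p[...,2]
hm=(Rr>B+60)&(z>165)&(z<200); q=P[hm]; print('handle',hm.sum(),q.mean(0),q.min(0),q.max(0))
r=cv2.minAreaRect(q[:,:2].astype(np.float32)); print(r)
w=(z>145)&(z<163)&(P[...,0]>300); q=P[w]; print('lid',w.sum(),np.median(q,0),cv2.minAreaRect(cv2.convexHull(q[:,:2].astype(np.float32))))
w=(z>185)&(z<205)&~hm&(P[...,0]>300)&(np.abs(P[...,1])<250);q=P[w]; print('bar',w.sum()); 
if w.sum()>3: print(q.mean(0),cv2.minAreaRect(q[:,:2].astype(np.float32)))
w=(z>4)&(z<18)&(P[...,0]>280)&(P[...,0]<800)&(np.abs(P[...,1])<250);q=P[w]; print('plate',w.sum(),cv2.minAreaRect(q[:,:2].astype(np.float32)))
big=cv2.resize(cv2.imread('pics/top0.png')[150:300,170:370],None,fx=4,fy=4,interpolation=cv2.INTER_CUBIC);cv2.imwrite('pics/topz.png',big)
E
```

```text
229 196 [587. 128. 180.]
250 200 [577.  72. 179.]
270 204 [567.  19. 180.]
290 208 [558. -33. 176.]
312 211 [550. -91. 177.]
322 196 [ 592. -119.  169.]
317 232 [ 496. -105.  170.]
240 231 [493.  95. 200.]
281 244 [461.  -9. 203.]
262 237 [478.  39. 200.]
223 210 [554. 145. 154.]
100 150 [763. 553.  -2.]
221 163 [721. 170.  10.]
348 208 [ 585. -218.   10.]
323 290 [ 342. -140.    1.]
188 242 [477. 261.  10.]
handle 686 [569.68949526  19.61490012 175.93625957] [542.73364769 -91.18065188 167.26069684] [597.61126805 130.76115063 184.53744511]
((570.4375, 19.737937927246094), (223.6571502685547, 22.754289627075195), 80.1179428100586)
lid 7022 [523.88306272  28.04413727 154.2250014 ] ((535.2115478515625, 23.820266723632812), (299.8907470703125, 200.9121856689453), 70.95338439941406)
bar 218
[478.64749459  42.58714145 198.72438575] ((478.919189453125, 42.65397644042969), (119.65640258789062, 11.928327560424805), 71.04090881347656)
plate 4268 ((539.9884033203125, 0.3016357421875), (498.8287048339844, 519.181640625), 89.77233123779297)
```

View pics/topz.png

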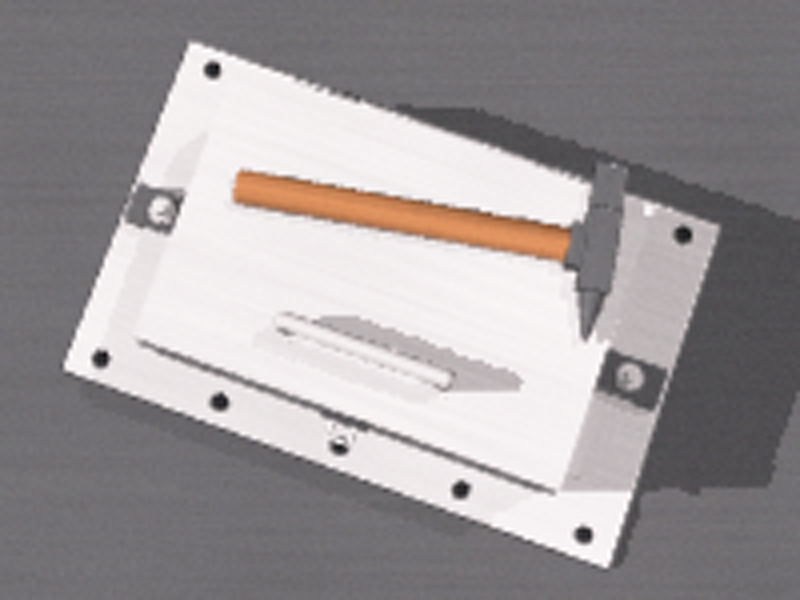

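```bash
cat >> h.py <<'E'
TB=np.array([535.2,23.8,0]); A=np.radians(-19.0)
TX=np.array([np.cos(A),np.sin(A),0]); HINGE=TB+106*TX+[0,0,110]
def bar(th): 
    a=np.arctan2(85,165)+th; r=np.hypot(85,165)
    return HINGE-r*np.cos(a)*TX+[0,0,r*np.sin(a)]
def plan(target,jaw=None):
    s=arm.read_state(); M=R.from_quat(s['ee_rot']).as_matrix()
    cur=np.degrees(np.arctan2(M[1,0],M[0,0])); tw=0
    if jaw is not None:
        dy=(jaw-cur+90)%180-90; tw=-dy
        print('twist rad',np.radians(tw).round(3))
        M=M@R.from_euler('z',tw,degrees=True).as_matrix()
    print('t',s['clock'],'pos',s['position'].round(1),'jaw',cur.round(1),'tilt',M[:,2].round(3),'F',s['contact_force'].round(1),'w',s['gripper_width'].round(1),'j6',s['joints'][5].round(2))
    if target is not None: print('tool delta after twist mm',(M.T@(np.array(target)-s['position'])).round(1))
E
python3 - <<'E'
from h import *
plan([557,-56.5,320],-9.9)
for t in (0,1.233): print(bar(t))
E
python3 -m crank '{"delta_pos":[[0,0,0],[0,0,0],[0,0,0],[0,0,0],[0,0,0],[0,0,0],[0,0,0],[0,0,0]],"twist":[-0.122,-0.122,-0.122,-0.122,-0.122,-0.122,-0.122,-0.122]}' 1
python3 -c "
from h import *
plan([557,-56.5,320],-9.9)"
```

```text
twist rad -1.097
clock: 0.77
position: [185.1, -596.7, 303.2]
ee_rot: [0.144, 0.99, 0.001, -0.0]
contact_force: [0.1, -0.0, 0.4]
gripper_width: 85.2
twist rad -0.115Traceback (most recent call last):
  File "<stdin>", line 2, in <module>
  File "h.py", line 22, in plan
    print('t',s['clock'],'pos',s['position'].round(1),'jaw',cur.round(1),'tilt',M[:,2].round(3),'F',s['contact_force'].round(1),'w',s['gripper_width'].round(1),'j6',s['joints'][5].round(2))
                                                                                                                                    ^^^^^^^^^^^^^^^^^^^^^^^^
AttributeError: 'float' object has no attribute 'round'
Traceback (most recent call last):
  File "h.py", line 22, in plan
    print('t',s['clock'],'pos',s['position'].round(1),'jaw',cur.round(1),'tilt',M[:,2].round(3),'F',s['contact_force'].round(1),'w',s['gripper_width'].round(1),'j6',s['joints'][5].round(2))
                                                                                                                                    ^^^^^^^^^^^^^^^^^^^^^^^^
AttributeError: 'float' object has no attribute 'round'
```

```bash
sed -i "s/s\['gripper_width'\].round(1)/round(s['gripper_width'],1)/" h.py
python3 -m crank '{"delta_pos":[[0,0,0]],"twist":[-0.118]}' 1
python3 -c "
from h import *
plan([557,-56.5,320],-9.9)
for t in (0,1.233): print(bar(t))"
```

```text
clock: 0.85
position: [185.1, -596.7, 303.3]
ee_rot: [0.085, 0.996, 0.001, -0.0]
contact_force: [0.3, -0.1, 0.2]
gripper_width: 85.3
twist rad 0.003
t 0.85 pos [ 185.1 -596.7  303.3] jaw 170.2 tilt [-0.     0.001 -1.   ] F [ 0.3 -0.1  0.2] w 85.3 j6 0.84
tool delta after twist mm [-273.5  596.1  -16.2]
[479.41440404  43.00852111 195.        ]
[659.54890405 -19.01676135 293.84514462]
```

```bash
python3 -m crank '{"delta_pos":[[-0.0165,0.036,-0.001],[-0.0165,0.036,-0.001],[-0.0165,0.036,-0.001],[-0.0165,0.036,-0.001],[-0.0165,0.036,-0.001],[-0.0165,0.036,-0.001],[-0.0165,0.036,-0.001],[-0.0165,0.036,-0.001]],"twist":[0,0,0,0,0,0,0,0]}' 1
python3 -m crank '{"delta_pos":[[-0.0165,0.036,-0.001],[-0.0165,0.036,-0.001],[-0.0165,0.036,-0.001],[-0.0165,0.036,-0.001],[-0.0165,0.036,-0.001],[-0.0165,0.036,-0.001],[-0.0165,0.036,-0.001],[0,0,0]],"twist":[0,0,0,0,0,0,0,0]}' 1
python3 -c "
from h import *
plan([557,-56.5,320],-9.9)"
```

```text
clock: 1.52
position: [366.0, -334.6, 311.7]
ee_rot: [0.088, 0.996, 0.0, -0.0]
contact_force: [1.3, 0.9, -0.1]
gripper_width: 85.5
clock: 2.18
position: [526.6, -104.1, 318.4]
ee_rot: [0.085, 0.996, 0.0, 0.001]
contact_force: [0.1, -0.9, -0.1]
gripper_width: 85.3
twist rad 0.003
t 2.1833 pos [ 526.6 -104.1  318.4] jaw 170.2 tilt [ 0.001  0.    -1.   ] F [ 0.1 -0.9 -0.1] w 85.3 j6 -0.28
tool delta after twist mm [-21.7  52.2  -1.6]
```

```bash
python3 -m crank '{"delta_pos":[[-0.011,0.026,0],[-0.011,0.026,0],[0,0,0],[0,0,0]],"twist":[0,0,0,0]}' 1
python3 -c "
from h import *
plan([557,-56.5,231],-9.9)
p,d=imaging.get_image('wrist'); cv2.imwrite('pics/w1.png',p); np.save('w1.npy',d)"
```

```text
clock: 2.52
position: [554.4, -60.4, 318.1]
ee_rot: [0.087, 0.996, -0.0, -0.001]
contact_force: [-0.4, -0.5, 0.4]
gripper_width: 85.4
twist rad -0.001
t 2.5167 pos [554.4 -60.4 318.1] jaw 170.0 tilt [-0.002 -0.    -1.   ] F [-0.4 -0.5  0.4] w 85.4 j6 -0.36
tool delta after twist mm [-2.1  4.3 87.1]
```

View pics/w1.png

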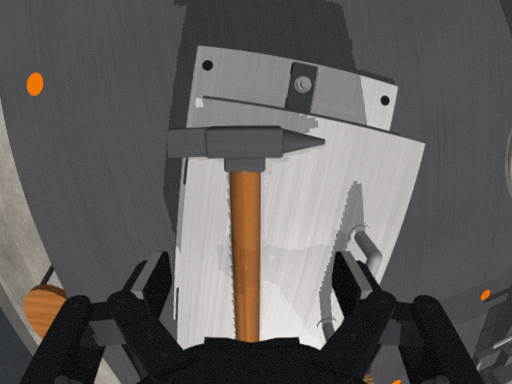

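The wrist view shows the hammer handle, at about column 246, centred between the fingers. The head, at about row 142, is clear of the pads, and so is the bar, at about (370,250). I'll descend now.

```bash
python3 -m crank '{"delta_pos":[[-0.002,0.002,0.015],[0,0.002,0.015],[0,0,0.015],[0,0,0.015],[0,0,0.012],[0,0,0.008],[0,0,0.005],[0,0,0]],"twist":[0,0,0,0,0,0,0,0]}' 1
python3 -c "
from h import *
plan([557,-56.5,231],-9.9)"
```

```text
clock: 3.23
position: [556.1, -58.4, 233.1]
ee_rot: [0.088, 0.996, -0.0, -0.001]
contact_force: [-0.5, -0.4, 0.4]
gripper_width: 85.7
twist rad -0.004
t 3.2333 pos [556.1 -58.4 233.1] jaw 169.9 tilt [-0.002 -0.    -1.   ] F [-0.5 -0.4  0.4] w 85.7 j6 -0.36
tool delta after twist mm [-0.5  2.   2.1]
```

```bash
python3 -m crank '{"delta_pos":[[0,0,0.001],[0,0,0],[0,0,0],[0,0,0],[0,0,0],[0,0,0],[0,0,0],[0,0,0]],"twist":[0,0,0,0,0,0,0,0]}' 0
python3 -m crank '{"delta_pos":[[0,0,0],[0,0,0],[0,0,0],[0,0,0],[0,0,0],[0,0,0]],"twist":[0,0,0,0,0,0]}' 0
```

```text
clock: 3.9
position: [557.7, -57.6, 234.0]
ee_rot: [0.088, 0.996, 0.0, 0.001]
contact_force: [1.4, 1.1, 4.4]
gripper_width: 21.4
clock: 4.4
position: [557.6, -57.6, 234.0]
ee_rot: [0.088, 0.996, 0.0, 0.001]
contact_force: [0.7, 0.3, 5.4]
gripper_width: 21.6
```

The width reads under 24 mm and the tool is being pushed up, so the pad tips are probably on the upper half of the handle. I'll reopen and regrip lower.

```bash
python3 -m crank '{"delta_pos":[[0,0,0],[0,0,0],[0,0,0],[0,0,0],[0,0,0.003],[0,0,0.002],[0,0,0],[0,0,0]],"twist":[0,0,0,0,0,0,0,0]}' 0.6
python3 -m crank '{"delta_pos":[[0,0,0],[0,0,0],[0,0,0],[0,0,0],[0,0,0],[0,0,0],[0,0,0],[0,0,0]],"twist":[0,0,0,0,0,0,0,0]}' 0
```

```text
clock: 5.07
position: [556.7, -57.7, 227.5]
ee_rot: [0.088, 0.996, -0.0, -0.0]
contact_force: [0.7, 0.2, 0.7]
gripper_width: 50.9
clock: 5.73
position: [557.1, -57.6, 228.3]
ee_rot: [0.088, 0.996, 0.0, 0.0]
contact_force: [-0.8, -0.8, 3.1]
gripper_width: 21.9
```

```bash
python3 -m crank '{"delta_pos":[[0,0,-0.005],[0,0,-0.005],[0,0,-0.01],[0,0,-0.01],[0,0,-0.01],[0,0,-0.01],[0,0,0],[0,0,0]],"twist":[0,0,0,0,0,0,0,0]}' 0
python3 -c "
from h import *
plan([557,-56.5,231],-9.9)
for n in ('wrist','scene'):
  p,d=imaging.get_image(n); cv2.imwrite('pics/%s2.png'%n,p)"
```

```text
clock: 6.4
position: [557.0, -57.6, 278.9]
ee_rot: [0.088, 0.996, 0.0, 0.001]
contact_force: [0.4, 0.7, -3.7]
gripper_width: 22.1
twist rad -0.003
t 6.4 pos [557.  -57.6 278.9] jaw 169.9 tilt [ 0.002  0.001 -1.   ] F [ 0.4  0.7 -3.7] w 22.1 j6 -0.36
tool delta after twist mm [ 0.3  1.  47.9]
```

View pics/wrist2.png

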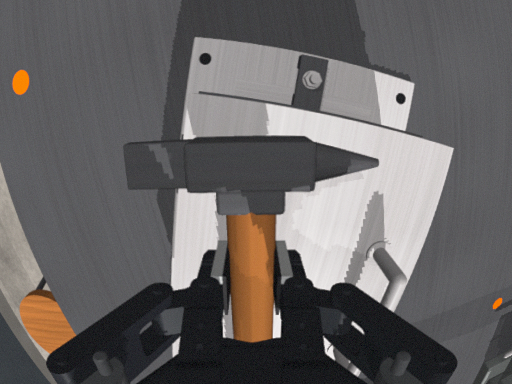

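View pics/scene2.png

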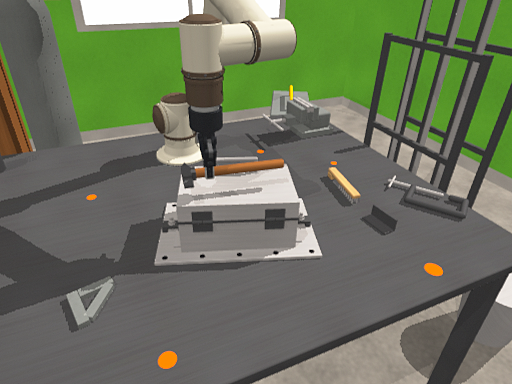

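The hammer is held level and is clear of the lid, and the force of 3.7 N matches its weight. Next I'll carry it to the free bench at the robot's right.

```bash
python3 -m crank '{"delta_pos":[[0,0,-0.01],[0,0,-0.015],[0.002,-0.007,-0.015],[0.004,-0.014,0],[0.007,-0.024,0],[0.008,-0.028,0],[0.008,-0.028,0],[0.008,-0.028,0]],"twist":[0,0,0,0,0,0,0,0]}' 0
python3 -m crank '{"delta_pos":[[0.008,-0.028,0],[0.008,-0.028,0],[0.008,-0.028,0],[0.008,-0.028,0],[0.008,-0.028,0],[0.008,-0.028,0],[0.008,-0.028,0],[0.006,-0.021,0]],"twist":[0,0,0,0,0,0,0,0]}' 0
python3 -m crank '{"delta_pos":[[0.006,-0.021,0],[0.004,-0.014,0],[0.002,-0.007,0],[0,0,0],[0,0,0]],"twist":[0,0,0,0,0]}' 0
python3 -c "
from h import *
plan([380,-420,76],-9.9)"
```

```text
clock: 7.17
position: [496.2, -179.6, 317.2]
ee_rot: [0.088, 0.996, 0.0, -0.001]
contact_force: [0.8, -0.6, -2.9]
gripper_width: 21.9
clock: 7.83
position: [396.6, -382.8, 317.1]
ee_rot: [0.089, 0.996, 0.0, -0.001]
contact_force: [0.9, 0.2, -3.1]
gripper_width: 22.3
clock: 8.25
position: [379.1, -420.1, 317.3]
ee_rot: [0.088, 0.996, 0.0, -0.0]
contact_force: [0.5, 0.1, -3.0]
gripper_width: 22.1
twist rad -0.004
t 8.25 pos [ 379.1 -420.1  317.3] jaw 169.9 tilt [-0.001  0.001 -1.   ] F [ 0.5  0.1 -3. ] w 22.1 j6 0.37
tool delta after twist mm [ -1.1   0.  241.3]
```

```bash
python3 -m crank '{"delta_pos":[[0,0,0.015],[0,0,0.03],[0,0,0.035],[0,0,0.035],[0,0,0.035],[0,0,0.03],[0,0,0.02],[0,0,0.012]],"twist":[0,0,0,0,0,0,0,0]}' 0
python3 -m crank '{"delta_pos":[[0,0,0.007],[0,0,0.005],[0,0,0.005],[0,0,0.004],[0,0,0],[0,0,0]],"twist":[0,0,0,0,0,0]}' 0
python3 -c "
from h import *
plan([380,-420,73.3],-9.9)"
```

```text
clock: 8.92
position: [379.1, -418.4, 103.0]
ee_rot: [0.087, 0.996, 0.001, -0.002]
contact_force: [-0.1, 0.2, -3.1]
gripper_width: 22.0
clock: 9.42
position: [379.9, -420.3, 85.4]
ee_rot: [0.088, 0.996, -0.0, 0.0]
contact_force: [-0.7, 0.7, -3.4]
gripper_width: 22.2
twist rad -0.003
t 9.4167 pos [ 379.9 -420.3   85.4] jaw 169.9 tilt [ 0.001 -0.001 -1.   ] F [-0.7  0.7 -3.4] w 22.2 j6 0.37
tool delta after twist mm [-0.   0.4 12.1]
```

```bash
python3 -m crank '{"delta_pos":[[0,0,0.003],[0,0,0.003],[0,0,0.002],[0,0,0.002],[0,0,0],[0,0,0]],"twist":[0,0,0,0,0,0]}' 0
python3 -m crank '{"delta_pos":[[0,0,0.001],[0,0,0.001],[0,0,0],[0,0,0]],"twist":[0,0,0,0]}' 0
```

```text
clock: 9.92
position: [379.6, -420.2, 74.7]
ee_rot: [0.088, 0.996, 0.0, -0.0]
contact_force: [-1.1, 0.3, -2.4]
gripper_width: 22.1
clock: 10.25
position: [379.8, -420.3, 73.3]
ee_rot: [0.088, 0.996, -0.0, 0.0]
contact_force: [-0.5, 0.7, 0.9]
gripper_width: 22.1
```

```bash
python3 -m crank '{"delta_pos":[[0,0,0.001],[0,0,0],[0,0,0]],"twist":[0,0,0]}' 0
python3 -m crank '{"delta_pos":[[0,0,0],[0,0,0],[0,0,0],[0,0,0],[0,0,0],[0,0,0]],"twist":[0,0,0,0,0,0]}' 0.8
python3 -c "
from h import *
for n in ('wrist','scene'):
  p,d=imaging.get_image(n); cv2.imwrite('pics/%s3.png'%n,p)"
```

```text
clock: 10.5
position: [379.8, -420.3, 73.3]
ee_rot: [0.088, 0.996, -0.0, 0.0]
contact_force: [-2.0, 1.8, 7.3]
gripper_width: 21.8
clock: 11.0
position: [379.7, -420.3, 71.8]
ee_rot: [0.088, 0.996, 0.0, -0.0]
contact_force: [0.1, 0.2, -0.6]
gripper_width: 68.5
```

View pics/wrist3.png

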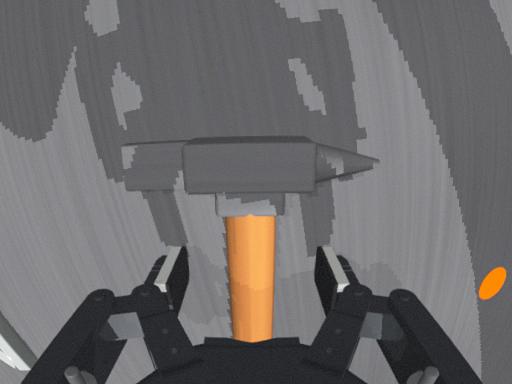

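View pics/scene3.png

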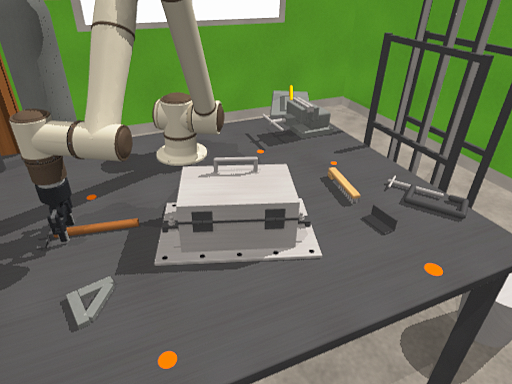

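Both views show the hammer flat on the bench and released, with its head at about (250,165) in the wrist view and the fingers clear on both sides. I'll retreat upward.

```bash
python3 -m crank '{"delta_pos":[[0,0,-0.008],[0,0,-0.015],[0,0,-0.03],[0,0,-0.04],[0,0,-0.04],[0,0,-0.04],[0,0,-0.04],[0,0,-0.03]],"twist":[0,0,0,0,0,0,0.08,0.079]}' 1
python3 -c "
from h import *
plan([479.4,43,320],-19)"
```

```text
clock: 11.77
position: [379.6, -420.4, 319.8]
ee_rot: [0.168, 0.986, -0.001, 0.002]
contact_force: [1.2, -0.0, 0.6]
gripper_width: 85.7
twist rad -0.007
t 11.7667 pos [ 379.6 -420.4  319.8] jaw 160.6 tilt [ 0.004 -0.004 -1.   ] F [ 1.2 -0.   0.6] w 85.7 j6 0.21
tool delta after twist mm [ 56.5 470.7  -1.4]
```

```bash
python3 -m crank '{"delta_pos":[[0.002,0.017,0],[0.004,0.0335,0],[0.004,0.0335,0],[0.004,0.0335,0],[0.004,0.0335,0],[0.004,0.0335,0],[0.004,0.0335,0],[0.004,0.0335,0]],"twist":[0,0,0,0,0,0,0,0]}' 1
python3 -m crank '{"delta_pos":[[0.004,0.0335,0],[0.004,0.0335,0],[0.004,0.0335,0],[0.004,0.0335,0],[0.004,0.0335,0],[0.004,0.0335,0],[0.002,0.017,0],[0,0,0]],"twist":[0,0,0,0,0,0,0,0]}' 1
python3 -c "
from h import *
plan([479.4,43,260],-19)"
```

```text
clock: 12.43
position: [433.7, -171.3, 315.7]
ee_rot: [0.167, 0.986, 0.0, 0.001]
contact_force: [0.8, -0.7, 0.6]
gripper_width: 85.7
clock: 13.1
position: [481.7, 44.3, 315.4]
ee_rot: [0.165, 0.986, 0.0, 0.001]
contact_force: [-0.2, -0.3, -0.3]
gripper_width: 85.4
twist rad 0.001
t 13.1 pos [481.7  44.3 315.4] jaw 161.0 tilt [ 0.001  0.001 -1.   ] F [-0.2 -0.3 -0.3] w 85.4 j6 -0.76
tool delta after twist mm [ 1.8 -2.  55.4]
```

```bash
python3 -c "
from h import *
for n in ('wrist','top'):
  p,d=imaging.get_image(n); cv2.imwrite('pics/%s4.png'%n,p)"
python3 -m crank '{"delta_pos":[[0.002,-0.002,0.01],[0,0,0.015],[0,0,0.015],[0,0,0.01],[0,0,0.008],[0,0,0.005],[0,0,0],[0,0,0]],"twist":[0,0,0,0,0,0,0,0]}' 1
python3 -c "
from h import *
plan([479.4,43,250],-19)"
```

```text
clock: 13.87
position: [478.7, 39.9, 252.3]
ee_rot: [0.167, 0.986, 0.0, 0.0]
contact_force: [-0.1, 0.2, 0.5]
gripper_width: 85.4
twist rad -0.004
t 13.8667 pos [478.7  39.9 252.3] jaw 160.8 tilt [ 0. -0. -1.] F [-0.1  0.2  0.5] w 85.4 j6 -0.76
tool delta after twist mm [0.3 3.1 2.3]
```

View pics/wrist4.png

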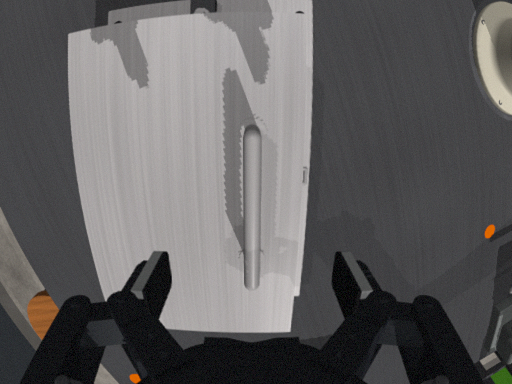

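View pics/top4.png

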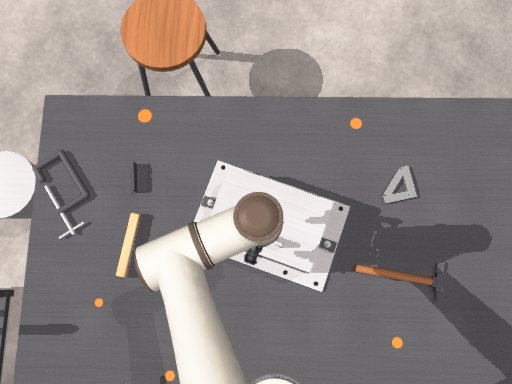

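The wrist view shows the bar at column 252, from rows 125 to 290, centred between the fingers. The top view shows the lid clear and the hammer on the bench at about (400,275). I'll close on the bar.

```bash
python3 -m crank '{"delta_pos":[[0,0.002,0.002],[0,0,0],[0,0,0],[0,0,0],[0,0,0],[0,0,0],[0,0,0],[0,0,0]],"twist":[0,0,0,0,0,0,0,0]}' 0
python3 -m crank '{"delta_pos":[[0,0,0],[0,0,0],[0,0,0],[0,0,0],[0,0,0]],"twist":[0,0,0,0,0]}' 0
python3 - <<'E'
from h import *
plan(None)
s=arm.read_state(); print(s['wrist_torque'])
M=R.from_quat(s['ee_rot']).as_matrix()
b0=bar(0); prev=b0
for th in np.arange(0.05,1.26,0.05).tolist()+[1.233]:
    b=bar(th); print(round(th,3),(M.T@(b-prev)).round(1), (M.T@(b-b0)).round(1)); prev=b
E
```

```text
clock: 14.53
position: [480.6, 42.0, 250.5]
ee_rot: [0.166, 0.986, 0.0, 0.002]
contact_force: [4.1, -3.5, -1.1]
gripper_width: 9.7
clock: 14.95
position: [480.7, 42.0, 250.5]
ee_rot: [0.166, 0.986, 0.0, 0.002]
contact_force: [4.1, -3.2, -1.4]
gripper_width: 10.0
t 14.95 pos [480.7  42.  250.5] jaw 160.8 tilt [ 0.004 -0.    -1.   ] F [ 4.1 -3.2 -1.4] w 10.0 j6 -0.76
[-0.85772737 -1.21797745  0.00279145]
0.05 [-4.5  0.  -8.1] [-4.5  0.  -8.1]
0.1 [-4.9  0.  -7.9] [ -9.4   0.  -16. ]
0.15 [-5.3  0.  -7.6] [-14.6   0.1 -23.6]
0.2 [-5.6  0.  -7.4] [-20.3   0.1 -31. ]
0.25 [-6.   0.  -7.1] [-26.3   0.1 -38.1]
0.3 [-6.4  0.  -6.8] [-32.7   0.1 -44.8]
0.35 [-6.7  0.  -6.4] [-39.3   0.2 -51.3]
0.4 [-7.   0.  -6.1] [-46.3   0.2 -57.4]
0.45 [-7.3  0.  -5.7] [-53.6   0.2 -63.1]
0.5 [-7.6  0.  -5.4] [-61.2   0.2 -68.5]
0.55 [-7.8  0.  -5. ] [-69.    0.3 -73.5]
0.6 [-8.1  0.  -4.6] [-77.1   0.3 -78. ]
0.65 [-8.3  0.  -4.2] [-85.4   0.3 -82.2]
0.7 [-8.5  0.  -3.8] [-93.9   0.3 -86. ]
0.75 [-8.7  0.  -3.3] [-102.5    0.4  -89.3]
0.8 [-8.8  0.  -2.9] [-111.4    0.4  -92.2]
0.85 [-9.   0.  -2.4] [-120.3    0.4  -94.6]
0.9 [-9.1  0.  -2. ] [-129.4    0.4  -96.6]
0.95 [-9.2  0.  -1.5] [-138.5    0.5  -98.1]
1.0 [-9.2  0.  -1.1] [-147.7    0.5  -99.2]
1.05 [-9.3  0.  -0.6] [-157.     0.5  -99.8]
1.1 [-9.3  0.  -0.2] [-166.3    0.6 -100. ]
1.15 [-9.3  0.   0.3] [-175.6    0.6  -99.7]
1.2 [-9.2  0.   0.8] [-184.8    0.6  -98.9]
1.25 [-9.2  0.   1.2] [-194.     0.6  -97.7]
1.233 [ 3.1 -0.  -0.5] [-190.9    0.6  -98.1]
```

```bash
python3 -m crank '{"delta_pos":[[-0.0022,0,-0.004],[-0.0023,0,-0.004],[-0.0049,0,-0.0079],[-0.0053,0,-0.0076],[-0.0056,0,-0.0074],[-0.006,0,-0.0071]],"twist":[0,0,0,0,0,0]}' 0
python3 -c "
from h import *
plan(bar(.25)+[0,0,56])"
```

```text
clock: 15.45
position: [503.7, 34.0, 287.3]
ee_rot: [0.167, 0.986, 0.0, -0.002]
contact_force: [1.2, 4.4, -8.3]
gripper_width: 10.1
t 15.45 pos [503.7  34.  287.3] jaw 160.8 tilt [-0.003  0.001 -1.   ] F [ 1.2  4.4 -8.3] w 10.1 j6 -0.72
tool delta after twist mm [-0.3  0.6 -1.9]
```

Tracking is good and the forces are modest, so I'll continue.

```bash
python3 -m crank '{"delta_pos":[[-0.0064,0,-0.0068],[-0.0067,0,-0.0064],[-0.007,0,-0.0061],[-0.0073,0,-0.0057],[-0.0076,0,-0.0054],[-0.0078,0,-0.005]],"twist":[0,0,0,0,0,0]}' 0
python3 -c "
from h import *
plan(bar(.55)+[0,0,56])
p,d=imaging.get_image('scene'); cv2.imwrite('pics/scene5.png',p)"
```

```text
clock: 15.95
position: [543.5, 20.2, 325.2]
ee_rot: [0.166, 0.986, 0.001, -0.002]
contact_force: [-6.5, 7.4, 2.5]
gripper_width: 9.4
t 15.95 pos [543.5  20.2 325.2] jaw 160.8 tilt [-0.003  0.002 -1.   ] F [-6.5  7.4  2.5] w 9.4 j6 -0.67
tool delta after twist mm [-0.8  0.7  0.5]
```

View pics/scene5.png

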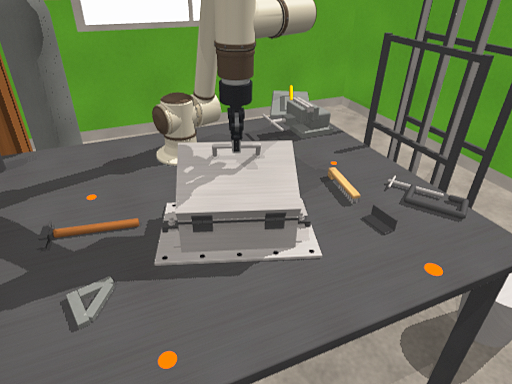

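The scene view shows the lid rising with the bar held at about (238,150). I'll continue.

```bash
python3 -m crank '{"delta_pos":[[-0.0081,0,-0.0046],[-0.0083,0,-0.0042],[-0.0085,0,-0.0038],[-0.0087,0,-0.0033],[-0.0088,0,-0.0029],[-0.009,0,-0.0024]],"twist":[0,0,0,0,0,0]}' 0
python3 -c "
from h import *
plan(bar(.85)+[0,0,56])"
```

```text
clock: 16.5
position: [593.0, 2.9, 349.2]
ee_rot: [0.166, 0.986, 0.001, 0.001]
contact_force: [-6.6, 6.2, 8.1]
gripper_width: 9.6
t 16.5 pos [593.    2.9 349.2] jaw 160.9 tilt [ 0.003  0.001 -1.   ] F [-6.6  6.2  8.1] w 9.6 j6 -0.61
tool delta after twist mm [0.5 0.9 3.1]
```

```bash
python3 -m crank '{"delta_pos":[[-0.009,0,-0.0018],[-0.0092,0,-0.0013],[-0.0092,0,-0.001],[-0.0093,0,-0.0006],[-0.0093,0,-0.0002],[0,0,0],[0,0,0]],"twist":[0,0,0,0,0,0,0]}' 0
python3 -c "
from h import *
plan(bar(1.1)+[0,0,56]); print(arm.read_state()['wrist_torque'])
p,d=imaging.get_image('scene'); cv2.imwrite('pics/scene6.png',p)
np.save('scene6.npy',d)"
```

```text
clock: 17.08
position: [637.7, -12.6, 353.7]
ee_rot: [0.166, 0.986, 0.0, 0.003]
contact_force: [-1.6, 4.7, 6.1]
gripper_width: 9.7
t 17.0833 pos [637.7 -12.6 353.7] jaw 160.9 tilt [ 0.006 -0.    -1.   ] F [-1.6  4.7  6.1] w 9.7 j6 -0.57
tool delta after twist mm [1.9 1.  2.1]
[1.38022885 0.69960566 0.05136195]
```

View pics/scene6.png

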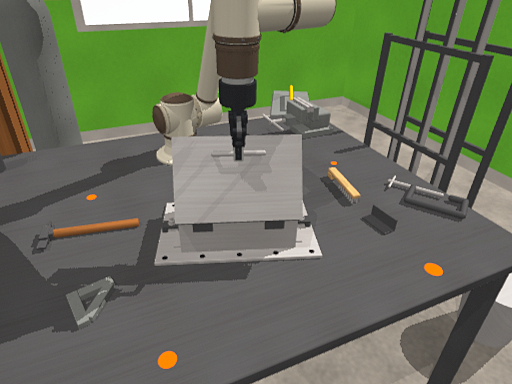

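The lid is well up and the bar is held at about (240,153). I'll measure its angle from the depth plane.

```bash
cat >> h.py <<'E'
def lidang(d,rows=(165,208),show=True):
    P=cloud('scene',d); q=np.concatenate([P[rows[0]:rows[1],188:225].reshape(-1,3),P[rows[0]:rows[1],262:292].reshape(-1,3)])
    q=q[~np.isnan(q).any(1)]
    for _ in range(4):
        c=q.mean(0); n=np.linalg.svd(q-c,full_matrices=False)[2][2]; r=(q-c)@n; q=q[abs(r)<max(2*r.std(),0.5)]
    if n[2]<0: n=-n
    print('n',n.round(3),'std',r.std().round(2),'N',len(q),'lid angle',np.arctan2(n@TX,n[2]).round(3),'hinge dist (exp 45)',((q.mean(0)-HINGE)@n).round(1))
E
python3 - <<'E'
from h import *
lidang(np.load('scene6.npy'))
s=arm.read_state(); p=s['position']+54*R.from_quat(s['ee_rot']).as_matrix()[:,2]
for g in (54,58): 
  v=s['position']-[0,0,g]-HINGE; print('bar-based',np.pi-np.arctan2(v[2],v@TX)-np.arctan2(85,165),np.hypot(v[2],v@TX))
E
```

```text
n [ 0.842 -0.292  0.453] std 1.13 N 2528 lid angle 1.101 hinge dist (exp 45) 46.7
bar-based 1.1086107687471718 189.7360803515509
bar-based 1.108901702483082 185.7364532284626
```

Both methods agree on about 1.105 rad, so I need another 0.128 rad. I'll do that slowly.

```bash
python3 -m crank '{"delta_pos":[[-0.004,0,0],[-0.005,0,0.0002],[-0.005,0,0.0004],[-0.0045,0,0.0004],[-0.0035,0,0.0005],[-0.002,0,0.0003],[0,0,0],[0,0,0]],"twist":[0,0,0,0,0,0,0,0]}' 0
cat > chk.py <<'E'
from h import *
import sys
plan(bar(1.233)+[0,0,56])
p,d=imaging.get_image('scene'); cv2.imwrite('pics/%s.png'%sys.argv[1],p); lidang(d,(160,200))
s=arm.read_state()
v=s['position']-[0,0,56]-HINGE; print('bar-based',np.pi-np.arctan2(v[2],v@TX)-np.arctan2(85,165))
E
python3 chk.py scene7
```

```text
clock: 17.8
position: [660.9, -20.6, 350.8]
ee_rot: [0.166, 0.986, 0.0, 0.004]
contact_force: [0.5, 2.7, 4.6]
gripper_width: 9.9
t 17.8 pos [660.9 -20.6 350.8] jaw 160.8 tilt [ 0.007 -0.001 -1.   ] F [0.5 2.7 4.6] w 9.9 j6 -0.55
tool delta after twist mm [1.8 1.  0.9]
n [ 0.893 -0.309  0.327] std 1.14 N 2352 lid angle 1.238 hinge dist (exp 45) 46.5
bar-based 1.241596650435319
```

View pics/scene7.png

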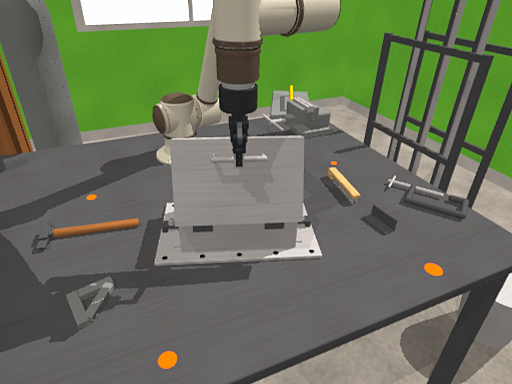

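The view shows the lid at the balance point with the bar gripped at about (240,158). The hammer still lies on the bench at about (90,232) and the bystanders haven't moved. I'll hold, recheck and hand in.

```bash
python3 -m crank '{"delta_pos":[[0,0,0],[0,0,0],[0,0,0],[0,0,0],[0,0,0],[0,0,0],[0,0,0],[0,0,0]],"twist":[0,0,0,0,0,0,0,0]}' 0
python3 chk.py scene8
python3 -c "
from bench import arm,job_done
print(abs(arm.read_state()['joint_vel']).max()); job_done()"
```

```text
clock: 18.52
position: [660.8, -20.6, 350.8]
ee_rot: [0.166, 0.986, 0.0, 0.004]
contact_force: [1.0, 3.6, 5.1]
gripper_width: 9.7
t 18.5167 pos [660.8 -20.6 350.8] jaw 160.8 tilt [ 0.007 -0.001 -1.   ] F [1.  3.6 5.1] w 9.7 j6 -0.55
tool delta after twist mm [1.7 1.1 0.9]
n [ 0.893 -0.309  0.326] std 1.2 N 2386 lid angle 1.239 hinge dist (exp 45) 46.4
bar-based 1.241417229250425
0.00048741486830127477
the job is handed in; nothing more can be done
```

The job is handed in at about 18.5 s: the hammer lies flat on the bench to the right of the toolbox, and the lid is gripped by its bar and held still at its balance point.

- **Lid angle:** my last checks gave 1.239 rad from the depth image and 1.241 rad from the arm pose (target 1.233 ± 0.07). It held steady over the last 0.7 s.
- **Forces:** the final force on the tool was about 6 N. The highest I saw in any reading was about 12 N, during the lift.
- **Loose things:** the hammer and the three bystanders looked undisturbed in the scene picture taken just before the final hold. I judged this by eye and did not measure it.
- **Gripper width:** it read about 2 mm under the nominal thickness on both grips (22 mm on the 24 mm hammer handle, 10 mm on the 12 mm bar). I regripped the hammer once, about 6 mm lower, because of this. The reading did not change, so I took it as a sensor offset or give in the pads.

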